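# Hang the pH electrode in the titration beaker for clamping

### The arm

A 7-joint arm with a two-finger parallel gripper is mounted at the origin on a cart in front of the work surface, level with it; the furniture and walls round the work are solid. World frame = base frame: x ahead of the robot, y to its left, z up, the work surface at z = 0. Lengths are in mm, angles in rad, forces in N, time in s.
With the tool pointing down it reaches from about 400 to 900 mm from the base axis. Payload 5.6 kg.
Tool frame: the origin (TCP) lies at the very end of the fingers, on their centre line; the grasp point (between the pads) lies 19 mm behind it; z points along the fingers, y is the line along which they close (so a half turn about z gives the same grasp; the last joint's range is limited). The gripper opens to 92 mm and grips with 3 to 60 N. Pads are 20 mm wide; open, the fingers measure 128 mm over their backs; the gripper's body (75 mm by 189 mm) begins 69 mm behind the grasp point.
Start: joints at [1.183, 0.468, -0.012, 1.603, 0.006, 1.071, -0.056], TCP at [219.665, -611.765, 214.592] pointing down, gripper open.
Joint ranges: [-2.53, 2.53], [-0.31, 2.02], [-1.57, 1.55], [0.28, 2.44], [-1.29, 4.43], [0.15, 1.84], [-2.92, 2.92]. Speed limits (rad/s): [2.57, 2.57, 3.14, 3.14, 3.14, 3.14, 3.14].

### API

Orientations are given as a rotation vector (axis times angle).
In Python, from bench import r, viewer, job gives the robot as it stands.
- The arm moves only by the shell command python3 -m jog 'ROWS' [FORCE]. ROWS is JSON, a list of rows, each a list of 3 entries, a list of its own where there are three numbers: the shift along the tool's x, y, z as a fraction of full scale, then the turn, a rotation vector about the tool's x, y, z as a fraction of full scale, then the opening, from -1 (shut) to 1 (fully open). A call has 1 to 10 rows; each row shifts and turns the commanded pose from where the row before left it, along the tool's axes as they then stand; what a row does not reach is not made up. Full scale, the value 1, is 50 mm for a shift and 0.15 rad for a turn. A row lasts 1/8 s, in which the tool goes at most 62.5 mm and 10.7 degrees, less where a joint would pass 70% of its speed; a pose out of reach is approached as far as the arm can. A call with a number of a shift or a turn outside -1 to 1 is refused whole. A call with a gripper value outside its range is refused whole. The fingers move at their own pace and stop on an object; FORCE is the grip in N (left out, the last holds). Time passes only in rows, so rows that do not move let the fingers close. It gives the time, the measured TCP pose, the force, the opening and the grip force at its end, in the units of the state.
- r.read_state(): the state, without advancing time (a new reading comes with each control period).
- viewer.grab_frame(name): name is "scene" or "top" or "wrist"; returns the picture (400x640x3 uint8, blue, green, red); there is no depth.
- viewer.camera_params(name): a dict with "intrinsics" (3x3 intrinsics, pixels), "dist_coeffs" ([k1, k2, p1, p2, k3] as OpenCV has them; the pictures are not rectified), "origin" and "orientation" of the camera in the world; the wrist camera has in their place "tool_from_camera" (4x4, takes a point from camera to tool coordinates, whose origin is the TCP and whose axes are the flange's). Camera axes: x right, y down, z forward; pixel columns grow to the right and rows downward; lengths in mm; the calibration is good to about 2 mm. A picture is of the moment at which its call begins: read the wrist's pose just before it. camera_params takes no time and is no camera call.
- job.finish_job(): hands the job in; it is judged then, once.
The state is a dict: "t": time; "joints": joint angles; "joint_velocities": joint speeds; "joint_efforts": joint torques, N m; "position": TCP position; "ee_rot": TCP orientation; "wrist_force": force on the tool from outside, world axes, zero at the start; "ft_torque": the same for the moment, N m; "gripper_width": finger opening in mm; "grip_force": force on a finger pad.
Only numpy, scipy, OpenCV 4.12 (cv2) and the standard library are available. Lean on these libraries where they do the work, as an engineer would, in place of code of your own. Each camera call takes 0.05 s, during which the arm holds its last target. There are 200 camera calls.

### The job

Take the pH electrode (the probe with the blue head) by its head, gripping lightly (no more than 40 N), draw it straight up out of the rack, carry it over the row of white reagent bottles, and lower it through the blue-collared port in the lid of the empty beaker on the magnetic stirrer until its glass bulb hangs about 1 cm above the bottom of the beaker. It must hang upright in the middle of the port, touching neither lid, collar nor glass, because the glass breaks at a knock; the bottles, the black-headed probe and the beaker stay where they stand. Finish while still holding it motionless there, so that a colleague can fit the clamp of the electrode arm to it.

Things in the scene. Friction and masses are not known exactly. Their poses are not given: they have to be found in the camera images.
- ph_electrode: Loose pH electrode, 90 to 145 g: dark grey shaft, 12 mm diameter, 120 mm long, glass bulb at its lower end; above it a round blue head, 28 mm diameter, 60 mm tall, white bands. Origin at the tip of the bulb, z up to the head (z = 0.120 to 0.180). Hangs by its head in either outer hole of the rack. Head stands 40 N on each finger pad; glass breaks at a 5 N knock on beaker or lid.
- ph_electrode_head (a point): Centre of the pH electrode's blue head, on its axis, 150 mm above the tip of the bulb and 30 mm above the head's underside: the place to grip it, from above, across any diameter (28 mm).
- conductivity_probe: Conductivity probe of the same shape and size, with a black head with orange bands and a black shaft; origin at its tip, z up. It hangs in the other outer hole of the rack and stays there.
- probe_rack: Fixed white probe rack with grey ends, 150 x 76 mm, 130 mm tall. Origin at the centre of its underside, z up, x along its three vertical holes at x = -0.045, 0 (empty) and 0.045. Top plate (top at z = 0.130) with 17 mm holes, guide plate (z = 0.050 to 0.055) with 19 mm holes. A hanging probe's tip is at z = 0.010, its head at 0.130 to 0.190.
- beaker: Empty glass beaker, 80 mm diameter, loose (350 g) on the white stirrer's plate, 41 mm above the bench, with a white 88 mm lid fixed on it, lid top 106 mm above the underside. Origin at the centre of its underside, z up, x towards the port. Two grey caps (tops at z = 0.118) at x = -0.018. A stir bar lies at the middle of the floor, not below the port. Must not be shifted.
- port_mouth (a point): Centre of the upper rim of the port: a round blue collar, 35 mm outside and 26 mm inside diameter, straight down through the lid, its rim 114 mm above the beaker's underside, 20 mm off the beaker's axis. Axes as the beaker's.
- port_floor (a point): Point on the upper face of the beaker's glass floor straight below the centre of the port, 109 mm below the rim of the collar. Axes as the beaker's. The electrode's tip finishes about 10 mm above it.
- bottle_red: Reagent bottle, white plastic with white cap and a red label, 61 mm in diameter, 145 mm tall, loose; origin at the centre of its underside. One of three standing in a row between rack and stirrer, in any order.
- bottle_green: The same with a green label, 144 mm tall.
- bottle_blue: The same with a blue label, 145 mm tall.
Mind the look-alikes: they are no part of the job. What is shaped like the ph_electrode but red or yellow is not meant.

How it is judged:
By the outcome, as a careful person would: the job done as asked, in the order asked, and still so for the second after the job is handed in, while the arm keeps its last pose, push and grip.
It also fails if it takes over 48 s, if anything falls off the work surface, if the arm or the gripper's body presses on something with over 40 N, if the wrist force passes 120 N, or if a joint passes its speed limit or range.

## Working session

There is one attempt and no reset: what is moved stays moved. The work goes in short steps, Python scripts to look and compute and a shell command to move; the robot and the scene stay as the last step left them, time stands still between calls to the robot, and variables do not carry over. Pictures are saved under pics/ and viewed, at most 10 in all, crops included, and the job is handed in when it is done.

```bash
ls; mkdir -p pics; python3 - <<'E'
from bench import r, viewer, job
import cv2, numpy as np
s=r.read_state()
print({k:np.round(v,3) for k,v in s.items()})
for n in ("scene","top"):
    cv2.imwrite(f"pics/{n}0.png",viewer.grab_frame(n))
for n in ("scene","top","wrist"):
    print(n,viewer.camera_params(n))
E
```

```text
pics
{'t': np.float64(0.0), 'joints': array([ 1.183,  0.468, -0.012,  1.604,  0.006,  1.071, -0.056]), 'joint_velocities': array([ 0.   ,  0.   , -0.   , -0.001, -0.   ,  0.   , -0.   ]), 'joint_efforts': array([ 0.0000e+00, -5.2058e+01, -1.2000e-02, -2.4375e+01, -5.7000e-02,
        1.7000e-02,  0.0000e+00]), 'position': array([ 219.454, -611.241,  213.66 ]), 'ee_rot': array([-3.093e+00, -5.390e-01,  1.000e-03]), 'wrist_force': array([ 0.702,  0.061, -0.32 ]), 'ft_torque': array([ 0.017, -0.006,  0.   ]), 'grip_force': np.float64(0.0), 'gripper_width': np.float64(91.774)}
scene {'intrinsics': array([[425.45647642,   0.        , 318.03398165],
       [  0.        , 425.45647642, 202.0148265 ],
       [  0.        ,   0.        ,   1.        ]]), 'dist_coeffs': array([0.03870836, 0.        , 0.        , 0.        , 0.        ]), 'origin': array([-174.61456547,  649.48833839,  739.51246392]), 'orientation': array([-1.04905673,  2.28384425, -1.11150704])}
top {'intrinsics': array([[400.95536974,   0.        , 323.89324493],
       [  0.        , 400.95536974, 202.20275879],
       [  0.
[... 173 characters left out ...]
014.00437245]), 'orientation': array([-2.12321426,  2.10867567, -0.19221279])}
wrist {'intrinsics': array([[325.30611722,   0.        , 315.82385297],
       [  0.        , 325.30611722, 195.24951314],
       [  0.        ,   0.        ,   1.        ]]), 'dist_coeffs': array([0.00563399, 0.        , 0.        , 0.        , 0.        ]), 'tool_from_camera': array([[-1.27330374e-04, -9.72274275e-01, -2.33843363e-01,
         6.63914761e+01],
       [ 9.99999863e-01, -2.42409403e-04,  4.63378855e-04,
        -3.29369320e-01],
       [-5.07217170e-04, -2.33843272e-01,  9.72274173e-01,
        -1.71607465e+02],
       [ 0.00000000e+00,  0.00000000e+00,  0.00000000e+00,
         1.00000000e+00]])}
```

View pics/scene0.png

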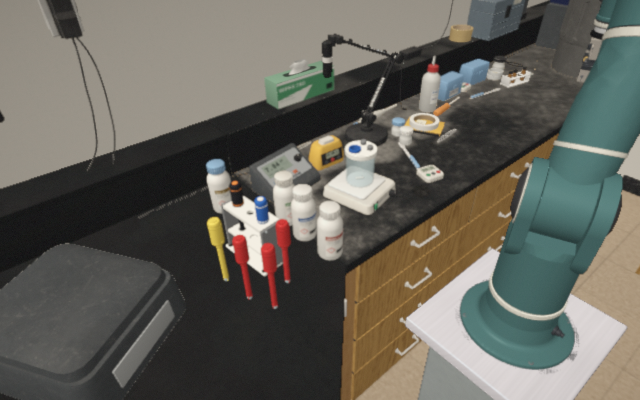

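View pics/top0.png

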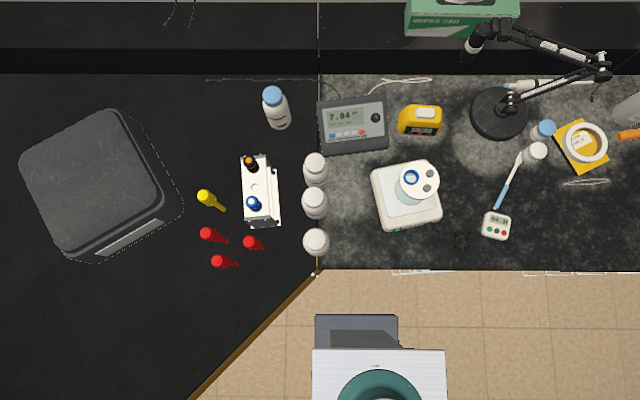

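The scene view shows the blue-headed electrode at (262,209) in the rack's near hole and the black-headed one at (236,190). The loose probes at (217,232), (241,250), (269,258) and (284,235) are yellow and red, so they are decoys. The top view has the blue head at (254,203), the port collar at (411,177), and bottle caps near (315,165), (315,200) and (316,241).

```bash
cat > h.py <<'E'
from bench import r, viewer, job
import cv2, numpy as np
from scipy.spatial.transform import Rotation as R
def cam(n):
    p=viewer.camera_params(n)
    if n=="wrist":
        s=r.read_state(); T=np.eye(4); T[:3,:3]=R.from_rotvec(s["ee_rot"]).as_matrix(); T[:3,3]=s["position"]
        M=T@p["tool_from_camera"]; return p,M[:3,:3],M[:3,3]
    return p,R.from_rotvec(p["orientation"]).as_matrix(),p["origin"]
def ray(c,uv):
    p,Rm,o=c
    q=cv2.undistortPoints(np.array([[uv]],float),p["intrinsics"],p["dist_coeffs"])[0,0]
    d=Rm@np.array([q[0],q[1],1]); return o,d/np.linalg.norm(d)
def plane(c,uv,z):
    o,d=ray(c,uv); return o+d*(z-o[2])/d[2]
def tri(*L):
    A=0;b=0
    for o,d in L:
        P=np.eye(3)-np.outer(d,d); A=A+P; b=b+P@o
    return np.linalg.solve(A,b)
def proj(c,X):
    p,Rm,o=c
    return cv2.projectPoints(np.array([X],float),cv2.Rodrigues(Rm.T)[0],-Rm.T@o,p["intrinsics"],p["dist_coeffs"])[0].ravel()
def blobs(img,lo,hi,amin=25):
    m=cv2.inRange(cv2.cvtColor(img,cv2.COLOR_BGR2HSV),np.array(lo),np.array(hi))
    n,_,st,ce=cv2.connectedComponentsWithStats(m)
    return [(np.round(ce[i],1).tolist(),st[i].tolist()) for i in range(1,n) if st[i,4]>=amin]
E
python3 - <<'E'
from h import *
ct,cs=cam("top"),cam("scene")
a,b=cv2.imread("pics/top0.png"),cv2.imread("pics/scene0.png")
for n,i in(("top",a),("scene",b)):
    print(n,"blue",blobs(i,(105,150,60),(125,255,255)))
    print("red",blobs(i,(0,180,80),(4,255,255),60),blobs(i,(174,180,80),(180,255,255),60),"yel",blobs(i,(22,180,80),(32,255,255),60))
for u in((315,165),(315,200),(316,241)): print(plane(ct,u,145).round())
print("black",plane(ct,(250,163),160).round(),"port",plane(ct,(411,177),155).round(),"head",plane(ct,(254,203),160).round())
E
```

```text
top blue [([411.5, 176.0], [404, 170, 15, 14, 66]), ([253.8, 203.9], [246, 196, 15, 15, 102])]
red [([210.9, 234.9], [199, 227, 29, 16, 264]), ([251.7, 242.7], [243, 235, 21, 15, 217]), ([221.6, 261.3], [211, 254, 26, 15, 247])] [] yel [([416.4, 116.9], [398, 105, 44, 27, 551]), ([563.7, 131.6], [553, 118, 31, 32, 179]), ([588.1, 147.9], [577, 134, 19, 22, 188]), ([587.0, 164.8], [567, 154, 42, 21, 270]), ([208.6, 199.0], [197, 189, 28, 23, 293])]
scene blue [([354.3, 148.5], [350, 146, 10, 6, 51]), ([260.4, 202.2], [254, 198, 13, 8, 51]), ([262.0, 213.8], [257, 208, 11, 13, 113])]
red [([283.9, 243.7], [277, 221, 13, 58, 429]), ([242.3, 260.4], [233, 236, 19, 60, 465]), ([270.1, 268.9], [262, 244, 15, 61, 469])] [] yel []
[565. 153. 145.]
[484. 152. 145.]
[394. 148. 145.]
black [564. 296. 160.] port [535. -60. 155.] head [474. 284. 160.]
```

```bash
python3 - <<'E'
from h import *
ct,cs=cam("top"),cam("scene")
print(tri(ray(ct,(253.8,203.9)),ray(cs,(261.5,209.7))).round(1), tri(ray(ct,(411.5,176.5)),ray(cs,(354.3,148.8))).round(1))
E
python3 -m jog '[[[0,0,-0.7],[0,0,0.767],1],[[0,0,-0.7],[0,0,0.767],1],[[0,0,-0.7],[0,0,0.767],1],[[0.8,-0.4,0],[0,0,0],1],[[0.8,-0.5,0],[0,0,0],1],[[0.8,-0.7,0],[0,0,0],1],[[0.8,-0.7,0],[0,0,0],1],[[0.8,-0.7,0],[0,0,0],1],[[0,-0.8,0],[0,0,0],1],[[0,-0.8,0],[0,0,0],1]]'
```

```text
[472.1 284.1 160.4] [538.3 -61.8 148.9]
t: 1.35
position: [420.0, -380.0, 318.8]
ee_rot: [-3.141, -0.001, 0.002]
wrist_force: [0.5, -0.3, 0.3]
gripper_width: 91.8
grip_force: 0.0
```

```bash
python3 -m jog '[[[0.5,-0.8,0],[0,0,0],1],[[0.5,-0.8,0],[0,0,0],1],[[0,-0.8,0],[0,0,0],1],[[0,-0.8,0],[0,0,0],1],[[0,-0.8,0],[0,0,0],1],[[0,-0.8,0],[0,0,0],1],[[0,-0.8,0],[0,0,0],1],[[0,-0.8,0],[0,0,0],1],[[0,0,0],[0,0,0],1]]'
python3 - <<'E'
from h import *
print(r.read_state()["joints"].round(2)); 
c=cam("wrist"); i=viewer.grab_frame("wrist"); cv2.imwrite("pics/w1.png",i)
print(blobs(i,(105,150,60),(125,255,255))); print(proj(c,(538.3,-61.8,155)))
E
```

```text
t: 2.48
position: [469.7, -58.7, 319.5]
ee_rot: [-3.141, -0.009, 0.0]
wrist_force: [-0.9, -0.7, 0.0]
gripper_width: 91.8
grip_force: 0.0
[ 0.35  0.08 -0.32  1.87  0.03  1.19 -1.54]
[]
[319.8489935 114.586041 ]
```

View pics/w1.png

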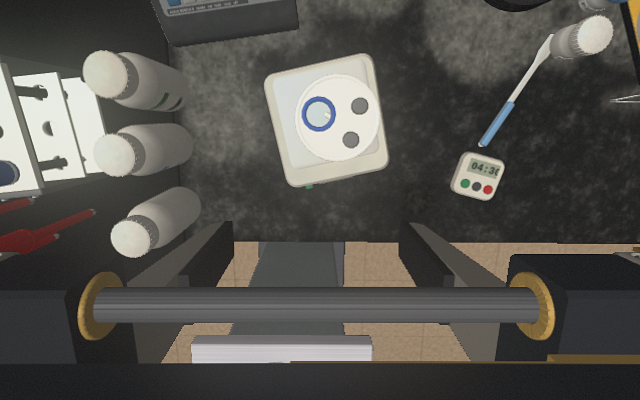

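The wrist view shows the port collar at (319,114), matching the triangulated prediction of (320,115). The bottles are on the left around x=80–190 and the rack is at the far left. Next I go near the rack.

```bash
python3 -m jog '[[[-0.2,-0.85,0],[0,0,0],0.3],[[-0.2,-0.85,0],[0,0,0],0.3],[[-0.2,-0.85,0],[0,0,0],0.3],[[-0.2,-0.85,0],[0,0,0],0.3],[[-0.2,-0.85,0],[0,0,0],0.3],[[-0.2,-0.85,0],[0,0,0],0.3],[[0,-0.85,0],[0,0,0],0.3],[[0,-0.85,0],[0,0,0],0.3],[[0,0,0],[0,0,0],0.3],[[0,0,0],[0,0,0],0.3]]'
python3 - <<'E'
from h import *
# port from w1 (pose then: state printed)
i=cv2.imread("pics/w1.png"); print("portblobs",blobs(i,(105,120,40),(128,255,255)))
print(r.read_state()["joints"].round(2)); 
c=cam("wrist"); i=viewer.grab_frame("wrist"); cv2.imwrite("pics/w2.png",i)
print(blobs(i,(105,120,40),(128,255,255))); print(proj(c,(472,284,190)),proj(c,(472,284,130)))
E
```

```text
t: 3.78
position: [410.8, 276.5, 319.0]
ee_rot: [3.14, -0.004, -0.001]
wrist_force: [0.6, -0.4, 0.7]
gripper_width: 60.0
grip_force: 0.0
portblobs [([319.1, 113.0], [303, 97, 32, 34, 274])]
[-0.08  0.16 -0.64  1.81  0.11  1.2  -2.33]
[([305.0, 120.0], [293, 108, 26, 25, 309])]
[307.74717166 122.63016636] [308.98726744 121.65595973]
```

View pics/w2.png

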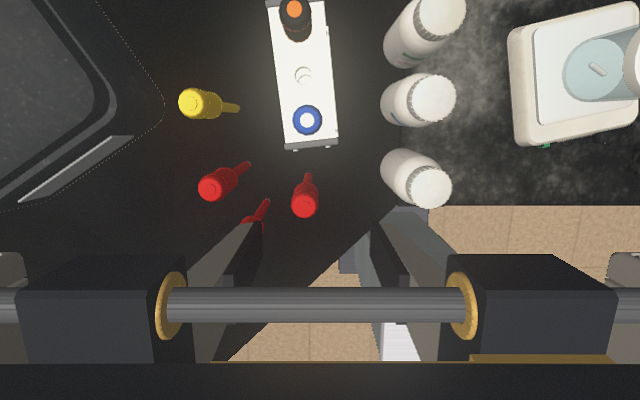

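Wrist view: the blue head is at (306,120), seen nearly end-on, with the nearest red decoy at (305,195). The rack is tilted slightly, and there is nothing beside the head along the closing axis.

```bash
python3 - <<'E'
from h import *
c=cam("wrist"); s=r.read_state(); i=cv2.imread("pics/w2.png")
m=cv2.inRange(cv2.cvtColor(i,cv2.COLOR_BGR2HSV),np.array((100,90,30)),np.array((130,255,255)))
k=max(cv2.findContours(m,0,2)[0],key=cv2.contourArea); h=cv2.minEnclosingCircle(k); print(h, plane(c,h[0],190),s["position"],s["ee_rot"])
E
python3 -m jog '[[[0.64,-0.1,0],[0,0,0],0.3],[[0.62,-0.08,0],[0,0,0],0.3],[[0,0,0.6],[0,0,0],0.3],[[0,0,0.6],[0,0,0],0.3],[[0,0,0],[0,0,0],0.3],[[0,0,0],[0,0,0],0.3]]' 20
```

```text
((305.5, 119.10713958740234), 14.116104125976562) [475.25273949 285.71148629 190.        ] [410.86167345 276.24397559 319.18209472] [ 3.14039670e+00 -5.16077875e-03 -6.03527505e-04]
t: 4.58
position: [473.9, 286.6, 260.8]
ee_rot: [-3.141, 0.003, -0.002]
wrist_force: [-0.9, -0.0, -0.1]
gripper_width: 59.5
grip_force: 0.0
```

```bash
python3 -m jog '[[[0.01,0.01,0.6],[0,0,0],0.3],[[0,0,0.6],[0,0,0],0.3],[[0,0,0.6],[0,0,0],0.3],[[0,0,0.4],[0,0,0],0.3],[[0,0,0.15],[0,0,0],0.3],[[0,0,0],[0,0,0],0.3],[[0,0,0],[0,0,0],0.3]]' 20
python3 -m jog '[[[0,0,0],[0,0,0],-0.2],[[0,0,0],[0,0,0],-0.3],[[0,0,0],[0,0,0],-0.38],[[0,0,0],[0,0,0],-0.5],[[0,0,0],[0,0,0],-0.5],[[0,0,0],[0,0,0],-0.5],[[0,0,0],[0,0,0],-0.5]]' 20
```

```text
t: 5.45
position: [474.3, 287.1, 143.4]
ee_rot: [-3.141, 0.001, -0.003]
wrist_force: [0.4, 0.2, 0.6]
gripper_width: 59.9
grip_force: 0.0
t: 6.32
position: [473.6, 286.4, 142.1]
ee_rot: [3.141, -0.001, -0.0]
wrist_force: [-0.5, -1.3, 2.7]
gripper_width: 27.8
grip_force: 20.0
```

```bash
python3 -m jog '[[[0,0,-0.1],[0,0,0],-0.5],[[0,0,-0.3],[0,0,0],-0.5],[[0,0,-0.4],[0,0,0],-0.5],[[0,0,-0.4],[0,0,0],-0.5],[[0,0,-0.5],[0,0,0],-0.5],[[0,0,-0.5],[0,0,0],-0.5],[[0,0,-0.5],[0,0,0],-0.5],[[0,0,-0.5],[0,0,0],-0.5],[[0,0,-0.4],[0,0,0],-0.5],[[0,0,0],[0,0,0],-0.5]]'
python3 - <<'E'
from h import *
for n in("scene","top"): 
    i=viewer.grab_frame(n); cv2.imwrite(f"pics/{n}1.png",i)
    if n=="scene": cv2.imwrite("pics/sc1.png",cv2.resize(i[80:280,180:420],None,fx=3,fy=3,interpolation=2))
E
```

```text
t: 7.58
position: [474.0, 287.5, 324.2]
ee_rot: [-3.14, 0.0, -0.006]
wrist_force: [-0.6, -0.0, -1.9]
gripper_width: 27.6
grip_force: 20.0
```

View pics/sc1.png

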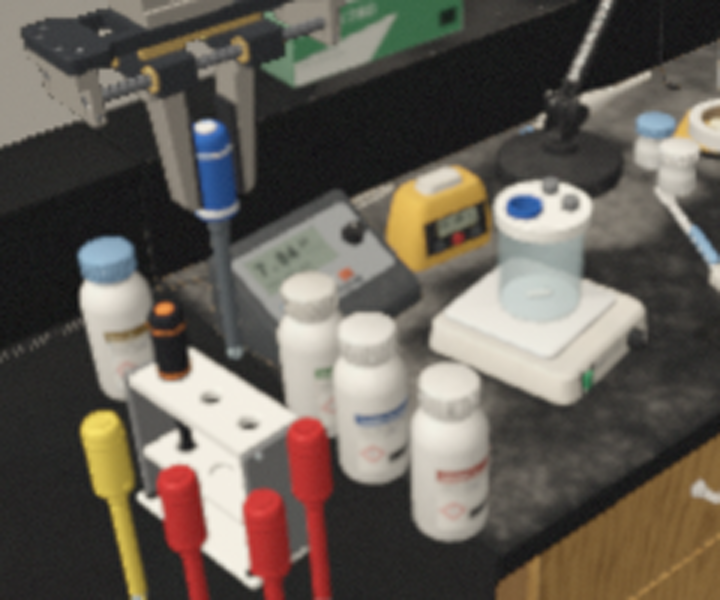

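The electrode is clear of the rack and hangs from the fingers, with its bulb at about (258,197) in full-frame pixels. The bottles and the black probe are undisturbed. Now I check its uprightness and fix the port.

```bash
python3 - <<'E'
from h import *
ct,cs=cam("top"),cam("scene"); 
p=viewer.camera_params("wrist"); T=np.eye(4);T[:3,:3]=R.from_rotvec([-3.141,-.009,0]).as_matrix();T[:3,3]=[469.7,-58.7,319.5]
M=T@p["tool_from_camera"]; cw=(p,M[:3,:3],M[:3,3])
def collar(f,box):
    i=cv2.imread(f); x0,y0,x1,y1=box
    m=cv2.inRange(cv2.cvtColor(i,cv2.COLOR_BGR2HSV),np.array((100,90,30)),np.array((130,255,255)))
    q=np.zeros_like(m); q[y0:y1,x0:x1]=m[y0:y1,x0:x1]
    k=np.vstack([c for c in cv2.findContours(q,0,2)[0]]); e=cv2.fitEllipse(cv2.convexHull(k)); return e
ew=collar("pics/w1.png",(290,85,350,145)); et=collar("pics/top0.png",(395,160,430,195)); es=collar("pics/scene1.png",(340,138,370,160))
for c,e in((cw,ew),(ct,et),(cs,es)): print(np.round(e[0],1),np.round(e[1],1),plane(c,e[0],155).round(1))
for X in((474,287,192),(474,287,372)): print(proj(cs,X),proj(ct,X))
E
```

```text
[318.3 113.4] [33.1 34.1] [539.5 -60.1 155. ]
[410.9 176.6] [14.2 14.6] [536.1 -59.4 155. ]
[354.2 148.7] [ 7.2 10.7] [531.9 -54.5 155. ]
[258.44027077 198.34383633] [249.64729214 200.10342829]
[248.14304257 122.16482901] [228.76614662 178.78842132]
```

```bash
python3 -m jog '[[[0.1,0.4,0],[0,0,0],-0.5],[[0.14,0.75,0],[0,0,0],-0.5],[[0.15,0.85,0],[0,0,0],-0.5],[[0.15,0.85,0],[0,0,0],-0.5],[[0.15,0.85,0],[0,0,0],-0.5],[[0.15,0.85,0],[0,0,0],-0.5],[[0.15,0.85,0],[0,0,0],-0.5],[[0.15,0.75,0],[0,0,0],-0.5],[[0.1,0.5,0],[0,0,0],-0.5],[[0.05,0.3,0],[0,0,0],-0.5]]'
python3 -m jog '[[[0,0,0.1],[0,0,0],-0.5],[[0,0,0.15],[0,0,0],-0.5],[[0,0,0.1],[0,0,0],-0.5],[[0,0,0],[0,0,0],-0.5],[[0,0,0],[0,0,0],-0.5],[[0,0,0],[0,0,0],-0.5]]'
python3 - <<'E'
from h import *
s=r.read_state();print(s["position"],s["ee_rot"])
c=cam("wrist")
for n in("scene","top","wrist"): 
    i=viewer.grab_frame(n); cv2.imwrite(f"pics/{n}2.png",i)
P=s["position"]
for z in(174,354): print(proj(c,(P[0],P[1],z)))
print(proj(c,(538.5,-60,155)))
w=cv2.resize(i[120:270,230:400],None,fx=3.5,fy=3.5,interpolation=2)
j=cv2.imread("pics/scene2.png"); j=cv2.resize(j[60:210,290:430],None,fx=3.5,fy=3.5,interpolation=2)
h=min(w.shape[0],j.shape[0]); cv2.imwrite("pics/c2.png",cv2.resize(np.hstack([w[:h],j[:h]]),None,fx=.73,fy=.73,interpolation=3)); print(w.shape,j.shape)
E
```

```text
t: 8.93
position: [537.4, -62.3, 320.9]
ee_rot: [-3.141, 0.003, 0.003]
wrist_force: [0.4, -0.3, -1.2]
gripper_width: 27.8
grip_force: 20.0
t: 9.68
position: [538.0, -60.8, 304.8]
ee_rot: [3.141, -0.0, 0.001]
wrist_force: [0.1, -0.1, -0.6]
gripper_width: 27.4
grip_force: 20.0
[538.03930094 -60.82204267 304.81541311] [ 3.14145833e+00 -4.98892416e-04  7.11615169e-04]
[316.38154403 188.70365257]
[317.41062947 281.75331091]
[315.52146413 184.23021235]
(525, 595, 3) (525, 490, 3)
```

View pics/c2.png

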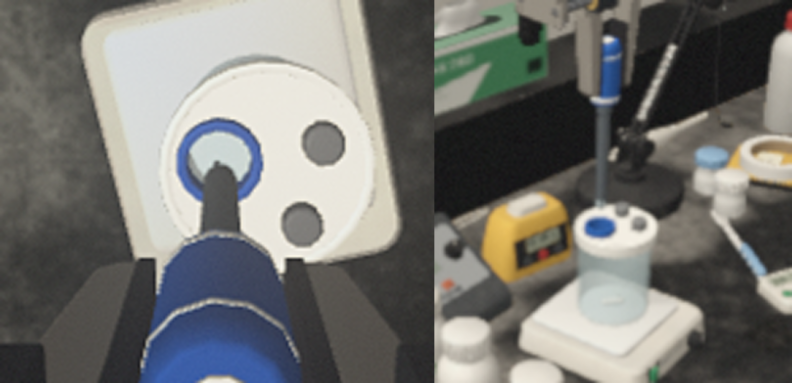

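Wrist crop: the collar centre is at (220,162), and the shaft sits centred on it sideways at x≈220, with its tip just short of the opening. In the scene crop the electrode is upright over the blue port. I shift about 1 mm in +x and descend partway, then check again.

```bash
python3 -m jog '[[[0.02,0,0],[0,0,0],-0.5],[[0,0,0],[0,0,0],-0.5],[[0,0,0.2],[0,0,0],-0.5],[[0,0,0.2],[0,0,0],-0.5],[[0,0,0.2],[0,0,0],-0.5],[[0,0,0.2],[0,0,0],-0.5],[[0,0,0],[0,0,0],-0.5],[[0,0,0],[0,0,0],-0.5],[[0,0,0],[0,0,0],-0.5]]'
python3 - <<'E'
from h import *
s=r.read_state();print(s["position"],s["ee_rot"],s["wrist_force"]);P=s["position"]
c=cam("wrist"); cs=cam("scene")
for n in("scene","top","wrist"): 
    i=viewer.grab_frame(n); cv2.imwrite(f"pics/{n}3.png",i)
for z in(155,P[2]-12.5): print(proj(c,(P[0],P[1],z)),proj(cs,(P[0],P[1],z)))
print(proj(c,(539.3,-60.6,155)))
w=cv2.resize(i[130:220,270:370],None,fx=4,fy=4,interpolation=2)
j=cv2.imread("pics/scene3.png"); j=cv2.resize(j[80:170,310:400],None,fx=4,fy=4,interpolation=2)
cv2.imwrite("pics/c3.png",np.hstack([w,j]))
E
```

```text
t: 10.95
position: [539.2, -60.9, 265.0]
ee_rot: [3.141, -0.001, 0.001]
wrist_force: [0.1, -0.2, -1.9]
gripper_width: 27.6
grip_force: 20.0
[539.18998749 -60.90627889 264.998866  ] [ 3.14145445e+00 -7.73565632e-04  1.29349796e-03] [ 0.13429536 -0.1697777  -1.93000622]
[316.43646059 193.75003186] [354.00821493 146.83099416]
[316.84915852 230.99697091] [355.17925952 113.56994176]
[316.09201367 193.62984845]
```

View pics/c3.png

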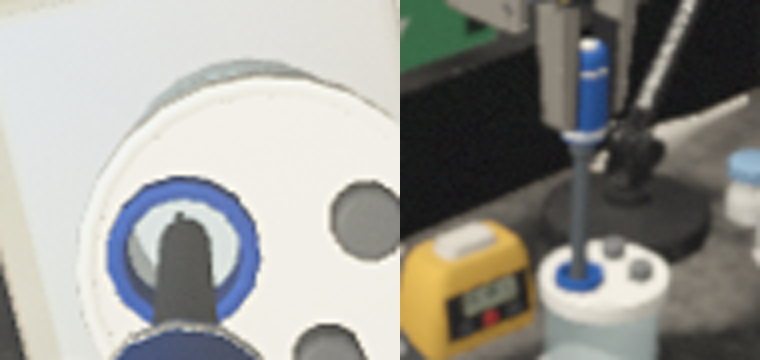

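The shaft is inside the collar, with the collar centre at crop (183,250) and the shaft centre at x≈186. In the scene crop the shaft enters at the middle of the collar. I make a sub-millimetre correction and lower it.

```bash
python3 -m jog '[[[0.016,-0.008,0],[0,0,0],-0.5],[[0,0,0.15],[0,0,0],-0.5],[[0,0,0.2],[0,0,0],-0.5],[[0,0,0.2],[0,0,0],-0.5],[[0,0,0.2],[0,0,0],-0.5],[[0,0,0.2],[0,0,0],-0.5],[[0,0,0.1],[0,0,0],-0.5],[[0,0,0],[0,0,0],-0.5],[[0,0,0],[0,0,0],-0.5],[[0,0,0],[0,0,0],-0.5]]'
python3 -m jog '[[[0,0,0.2],[0,0,0],-0.5],[[0,0,0.2],[0,0,0],-0.5],[[0,0,0.08],[0,0,0],-0.5],[[0,0,0],[0,0,0],-0.5],[[0,0,0],[0,0,0],-0.5],[[0,0,0],[0,0,0],-0.5],[[0,0,0],[0,0,0],-0.5]]'
python3 - <<'E'
from h import *
s=r.read_state();print(s["position"],s["ee_rot"],s["wrist_force"],s["ft_torque"]);P=s["position"]
c=cam("wrist"); cs=cam("scene")
for n in("scene","top","wrist"): 
    i=viewer.grab_frame(n); cv2.imwrite(f"pics/{n}4.png",i)
print(proj(c,(P[0],P[1],155)))
for z in(47,56,155):print(proj(cs,(P[0],P[1],z)))
w=cv2.resize(i[150:240,270:370],None,fx=4,fy=4,interpolation=2)
j=cv2.imread("pics/scene4.png"); j=cv2.resize(j[110:200,310:400],None,fx=4,fy=4,interpolation=2)
cv2.imwrite("pics/c4.png",np.hstack([w,j]))
E
```

```text
t: 12.35
position: [540.0, -60.5, 212.5]
ee_rot: [3.141, -0.001, 0.001]
wrist_force: [0.4, 0.6, -1.1]
gripper_width: 27.8
grip_force: 20.0
t: 13.22
position: [539.8, -60.5, 188.3]
ee_rot: [3.141, -0.001, 0.001]
wrist_force: [0.5, 0.2, -1.3]
gripper_width: 28.0
grip_force: 20.0
[539.83530203 -60.51034954 188.28243094] [ 3.14145204e+00 -6.57220375e-04  6.20357909e-04] [ 0.47210423  0.23005154 -1.34279155] [0.03074202 0.03756715 0.01840736]
[316.73058944 220.27597417]
[352.60597303 179.76360916]
[352.69483598 177.15444065]
[353.73615911 146.79137452]
```

View pics/c4.png

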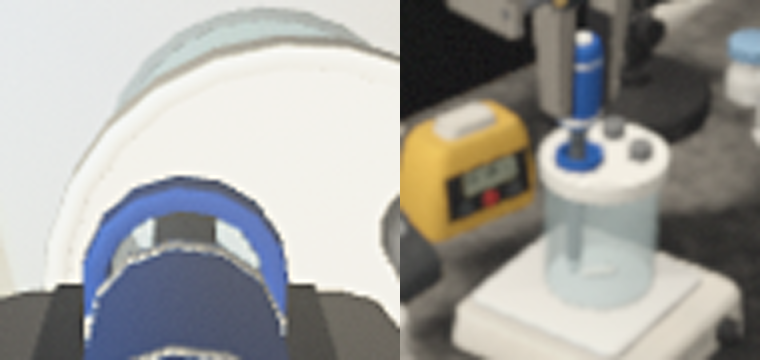

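In the wrist crop the shaft (centre x 185) is centred in the collar (185.5). In the scene crop it hangs upright with the bulb above the floor, and the force reading is only its weight. Before handing in, I check that it is still.

```bash
python3 -m jog '[[[0,0,0],[0,0,0],-0.5],[[0,0,0],[0,0,0],-0.5]]'; python3 -c "
from bench import r,job
s=r.read_state(); print(abs(s['joint_velocities']).max()); print(job.finish_job())"
```

```text
t: 13.62
position: [539.7, -60.5, 188.1]
ee_rot: [3.142, -0.001, 0.0]
wrist_force: [-0.9, 0.1, -2.1]
gripper_width: 27.7
grip_force: 20.0
0.001053260097206739
the job is handed in; nothing more can be done
None
```

I handed the job in at 13.6 s: the pH electrode hangs still and upright in the middle of the port, held at 20 N, with its bulb about 10 mm above the beaker floor (worked out from the arm's height; the camera view was too coarse to confirm it) and no sign of contact in the force readings or pictures.

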